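# Clamp the gearbox housing in the machine vise

### The job

Take the block-shaped aluminium housing out of the nest tray and lower it, without dropping it, between the open jaws of the machine vise: flat on the vise bed, long sides facing the jaws, about in the middle of the jaws' width. Then wind the vise crank clockwise until the moving jaw pushes the housing against the fixed jaw and grips it firmly, stopping as soon as the crank has gone clearly tight (the housing is thin-walled), and let go of everything. Leave the cover plate and the two round modules where they are.

Things in the scene. Friction and masses are not known exactly. Their poses are not given: they have to be found in the camera images.
- housing_center (a point): Centre of the housing: plain aluminium block, 60 mm long (its x), 40 wide (y), 30 high (z), 0.13-0.25 kg, a round bore and screw holes on top. In a tray pocket, top level with the tray, only its long sides can be reached; between the jaws only its short ends are free: so set it down on the clear bench between robot and vise and take it again across the other way.
- tray: Fixed off-white nest tray, 192 (x) by 84 mm (y), 36 high; origin at the centre of its underside. Two pockets, 64 (x) by 44 mm, centred at x = -49 and +49 mm, y = 0, floor 6 mm above the bench; housing in one, cover in the other. A 40 mm wide gap in the middle of each long pocket side, open outwards and down to the floor, lets fingers in; the short ends are solid walls.
- vise: Fixed machine vise on a riser, origin on the bench under its middle, z up, y along the screw: crank at -y (robot's right), fixed jaw at +y. Riser 100 mm wide (x), 170 long. Bed 76 mm wide, y = -105 to +97, top 109 mm above the bench. Fixed jaw's face at y = +60 mm. Jaws 80 mm wide (x -40 to +40), tops 139 mm above the bench, level with a seated housing. Screw axis x = 0, z = 91 mm.
- bed (a point): Point on the top of the vise bed (the face the housing must rest on), in the middle of the jaws' width and 20 mm from the fixed jaw's face: where the middle of the housing's underside lies once it is clamped. Axes as the vise's.
- moving_jaw: The moving jaw, sliding along the vise's y as the crank turns; origin at the foot of its clamping face (on the bed, middle of the width); axes as the vise's; the face looks to +y, to the fixed jaw. The jaws are 51 mm apart at crank angle 0, stand 48 to 54 mm apart at the start and hold the housing when 40 mm apart. It reaches 48 mm back from its face.
- crank (a joint): Crank angle, rad; grows clockwise seen from the crank end (along the vise's +y): tightens, 6 mm of jaw a turn. At 0 and full turns the arm points up, at +1.57 to the vise's +x. Starts within half a turn of 0, stays where left. Turning takes 5 to 8 N at the handle; once both jaws bear on the housing that climbs: a quarter turn on to 13 N (firm), half a turn on to 19 N (too tight).
- grip (a point): Where to hold the crank handle: a black sleeve 20 mm in diameter, 75 long, parallel to the vise's y, spinning freely on its pin, so a gripper can keep pointing down while carrying it round. Its axis runs on a 50 mm circle about the screw axis, in the vise's plane y = -177 mm (41 to 141 mm above the bench). The point is on the axis, 49 mm from the crank arm, 26 mm from the outer end.
- cover_center (a point): Centre of the loose cover plate that goes with the housing: aluminium, 60 by 40 mm and only 8 mm thick, low in the tray's other pocket. Not to be moved.
- module_a: Round sensor module standing on the bench beyond the tray, 44 mm in diameter, 56 mm high, black foot and clear top; origin at its underside. Not to be moved.
- module_b: Round sensor module like the other, standing on the bench on the robot's right. Not to be moved.
There are look-alikes about, which are no part of the job. Leave any blue or red look-alike of the part that bears housing_center alone.

How it is judged (in metres and radians):
On the way, in this order (a step that is already met when the one before it is completed fails the run):
1. the housing sits flat on the vise bed between the jaws, long sides facing them, let go and not yet clamped (z of housing_center in the frame of vise between 0.121 and 0.127 m and x of housing_center in the frame of vise between -0.015 and 0.015 m and y of housing_center in the frame of vise between 0.02 and 0.043 m and angle between housing_center's own z axis and vertical below 0.06 rad and angle between the x axis of housing_center and the x axis of vise, either way round below 0.2 rad and contact force between the fingers and housing below 0.1 N and contact force between moving_jaw and housing below 20 N), for 0.2 s.
2. the crank has been wound until the jaw grips the housing firmly (contact force between moving_jaw and housing above 50 N), for 0.2 s.
At the end, for the whole second after the job is handed in: The housing rests flat on the vise bed (height within 3 mm, tilt under 0.05 rad), long sides along the jaws (within 0.06 rad), within 15 mm of the middle of the jaws' width and against the fixed jaw (within 3 mm), gripped by the moving jaw with more than 50 N; housing at rest (contact force between moving_jaw and housing above 50 N and z of housing_center in the frame of vise between 0.121 and 0.127 m and x of housing_center in the frame of vise between -0.015 and 0.015 m and y of housing_center in the frame of vise between 0.037 and 0.043 m and angle between housing_center's own z axis and vertical below 0.05 rad and angle between the x axis of housing_center and the x axis of vise, either way round below 0.06 rad and linear speed of housing below 0.01 m/s); the robot touches nothing.
It fails at once if the housing is dropped (falls at more than 0.35 m/s with no finger touching it) (linear speed of housing above 0.35 m/s and contact force between the fingers and housing below 0.02 N).
It fails at once if the vise is over-tightened: more than 700 N on the housing (contact force between moving_jaw and housing above 700 N).
It fails at once if the cover plate is moved by more than 15 mm (distance of cover_center from where it was at the start of the episode above 0.015 m).
It fails at once if a round module is moved by more than 20 mm (distance of any of module_a, module_b from where it was at the start of the episode above 0.02 m).
It also fails if it takes over 72 s, if anything falls off the work surface, if the arm or the gripper's body presses on something with over 40 N, if the wrist force passes 120 N, or if a joint passes its speed limit or range.

### The arm

A 6-joint arm with a two-finger parallel gripper is mounted at the origin on the work surface. World frame = base frame: x ahead of the robot, y to its left, z up, the work surface at z = 0. Lengths are in mm, angles in rad, forces in N, time in s.
With the tool pointing down it reaches from about 350 to 875 mm from the base axis. Payload 15.5 kg.
Tool frame: the origin (TCP) lies midway between the tips of the shut fingers; the grasp point (between the pads) lies 19 mm behind it (r.grip_depth is the z of the grasp point in the tool frame, in mm); z points along the fingers, y is the line along which they close (so a half turn about z gives the same grasp; the last joint's range is limited). The gripper opens to 85 mm and grips with 20 to 120 N. Pads are 22 mm wide; open, the fingers measure 114 mm over their backs; the gripper's body (76 mm by 85 mm) begins 54 mm behind the grasp point. The pads swing forward as they close: fully open they stand 13 mm farther back than shut.
Start: joints at [-1.325, 0.494, 1.345, -0, 1.302, -0.096], TCP at [209.491, -588.846, 231.277] pointing down, gripper open.
Joint ranges: [-2.91, 2.91], [-0.82, 2.16], [0.22, 2.67], [-1.22, 4.37], [0.12, 2.79], [-3.08, 3.08]. Speed limits (rad/s): [1.89, 1.89, 2.57, 3.01, 3.01, 3.01].

### API

Orientations are given as a unit quaternion [w, x, y, z].
In Python, from station import r gives the robot as it stands. The module is installed in compiled form; this text tells all that it offers.
- The arm moves only by the tool arm_command, never from a script. Its argument "plan" is text: rows parted by semicolons, each of 5 numbers parted by spaces: the shift along the tool's x, y, z in mm, then the turn about the tool's z in rad, then the finger opening in mm, from 0 to 85.4. In form: x y z turn gripper; .... A call has 1 to 12 rows; each row is the pose to reach, as a shift and turn from the pose commanded when the call began, along the tool's axes at that moment; what a row does not reach only later rows make up. A row lasts 1/8 s, in which the tool goes at most 62.5 mm and 10.7 degrees, less where a joint would pass 70% of its speed; a pose out of reach is approached as far as the arm can. A call with a gripper value outside its range is refused whole. The fingers move at their own pace and stop on an object; "force" is the grip in N (left out, the last holds). Time passes only in rows, so rows that repeat a pose let the fingers close. It gives the time, the measured TCP pose, the force, the opening and the grip force at its end, in the units of the state.
- r.read_state(): the state, without advancing time (a new reading comes with each control period).
- r.read_camera(name): name is "scene" or "top"; returns the picture (420x560x3 uint8, red, green, blue); there is no depth.
- r.calibration(name): a dict with "K" (3x3 intrinsics, pixels), "T" (4x4, takes a point from camera to world coordinates). Camera axes: x right, y down, z forward; pixel columns grow to the right and rows downward; lengths in mm; the calibration is good to about 2 mm. A picture is of the moment at which its call begins. calibration takes no time and is no camera call.
- r.finish_job(): hands the job in; it is judged then, once.
Trained networks look in the newest picture that a camera, given by its name, has taken for a name from the list of things; names that differ only in an ending like _2 or _b are one class to them, and where a whole thing is asked for, a point or a joint stands for the part that bears it (a point fixed in the world has none). Each returns a list of dicts, best first, with "score" (0 to 1); they miss things now and then, are a little off and sometimes report something else, mostly with a low value. They report only what shows in the picture. A call takes as long as a camera call. They do not tell look-alikes from the thing itself.
- r.spot_in(camera, name): "at" ([column, row] in pixels, amid what is visible of it).
- r.regions_of(camera, name): "region" (420x560 bool, what is visible of it) and "at" ([column, row] in pixels, amid what is visible of it).
- r.tip_of(camera, name): "at" ([column, row] in pixels: a listed point, or the origin of a listed thing).
The state is a dict: "clock": time; "joints": joint angles; "dq": joint speeds; "joint_torque": joint torques, N m; "tcp_pos": TCP position; "tcp_rot": TCP orientation; "force": force on the tool from outside, world axes, zero at the start; "wrist_torque": the same for the moment, N m; "width": finger opening in mm; "finger_force": force on a finger pad.
Only numpy, scipy, OpenCV 4.12 (cv2) and the standard library are available. Lean on these libraries where they do the work, as an engineer would, in place of code of your own. Each camera call takes 0.05 s, during which the arm holds its last target. There are 200 camera calls.

## Working session

There is one attempt and no reset: what is moved stays moved. The work goes in short steps, Python scripts to look and compute and a tool call to move; the robot and the scene stay as the last step left them, time stands still between calls to the robot, and variables do not carry over. Pictures are saved under pics/ and viewed, at most 10 in all, crops included, and the job is handed in when it is done.

Besides the shell and the picture viewer there is one more tool, called after ">>>" by a JSON object that holds its "op" and its "data". arm_command: Moves the arm, as the interface text tells. Its arguments: {"type":"object","properties":{"plan":{"type":"string"},"force":{"type":"number"}},"required":["plan"]}

```bash
mkdir -p pics
cat > h.py <<'E'
import numpy as np, cv2
from station import r
def ray(cam,uv,z):
    c=r.calibration(cam);K=np.array(c["K"]);T=np.array(c["T"])
    d=T[:3,:3]@np.linalg.inv(K)@np.array([uv[0],uv[1],1.]);o=T[:3,3]
    return o+d*(z-o[2])/d[2]
def proj(cam,p):
    c=r.calibration(cam);K=np.array(c["K"]);T=np.array(c["T"])
    q=K@(np.linalg.inv(T)@np.append(p,1))[:3];return q[:2]/q[2]
E
python3 - <<'E'
from h import *
np.set_printoptions(precision=1,suppress=True)
for c in("scene","top"):
    im=r.read_camera(c);cv2.imwrite(f"pics/{c}0.png",im[:,:,::-1]);np.save(f"pics/{c}0.npy",im)
    print(c,np.array(r.calibration(c)["T"])[:3,3])
    for n in["housing_center","cover_center","tray","vise","bed","moving_jaw","grip","module_a"]:
        print(n,[(np.array(d["at"]).round(1).tolist(),round(d["score"],2)) for d in r.tip_of(c,n)])
print(r.read_state())
E
cd pics; python3 -c "
import cv2,numpy as np
a=cv2.imread('scene0.png');b=cv2.imread('top0.png');cv2.imwrite('both0.png',cv2.resize(np.hstack([a,b]),(800,300)))"
```

```text
scene [990.  811.6 721.3]
housing_center [([394.7, 315.4], 0.82), ([400.0, 279.4], 0.8), ([348.8, 279.7], 0.77)]
cover_center [([321.2, 299.1], 0.79)]
tray [([335.3, 290.9], 0.85)]
vise [([253.8, 246.7], 0.96)]
bed [([254.2, 222.2], 0.93)]
moving_jaw [([252.4, 216.2], 0.64)]
grip [([234.7, 199.5], 0.51)]
module_a [([253.3, 178.8], 0.57), ([266.9, 326.9], 0.56)]
top [ 433.6    4.7 1147.8]
housing_center [([152.6, 298.6], 0.68), ([126.2, 249.5], 0.67), ([183.4, 246.6], 0.62), ([209.0, 299.9], 0.6)]
cover_center [([176.8, 208.8], 0.57)]
tray [([180.1, 230.2], 0.86)]
vise [([283.5, 193.2], 0.73)]
bed [([267.6, 180.0], 0.98), ([361.3, 196.5], 0.64)]
moving_jaw [([278.6, 186.5], 0.86)]
grip [([362.8, 196.2], 0.73)]
module_a [([420.1, 267.4], 0.91), ([178.8, 152.4], 0.76)]
{'clock': 0.9, 'joints': array([-1.3,  0.5,  1.3, -0. ,  1.3, -0.1]), 'dq': array([ 0.,  0., -0., -0.,  0.,  0.]), 'joint_torque': array([ -0. , -88.2, -38.4,   0. ,   0. ,  -0. ]), 'tcp_pos': array([ 209.5, -588.8,  231.3]), 'tcp_rot': array([-0. ,  1. ,  0.2, -0. ]), 'force': array([-0.9,  0.1, -0.6]), 'wrist_torque': array([ 0.,  0., -0.]), 'finger_force': 0.0, 'width': 85.60711099647835}
```

View pics/scene0.png

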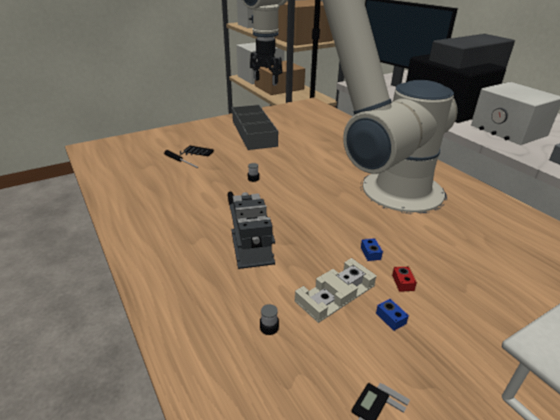

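View pics/top0.png

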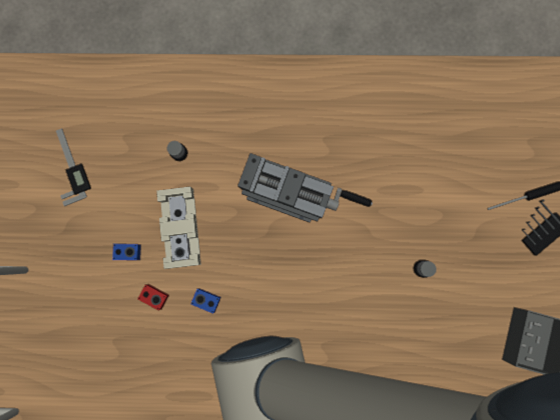

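The scene view shows the tray at (335,291), the vise at (253,235) and blue and red look-alikes at (372,249), (404,278) and (392,314). The top view has the tray at (179,229) and the vise at (285,187) with its black handle at (355,198). Modules are at (177,151) and (425,268). 

Housing candidates in the top view are grey (180,247) in the tray, blue (126,251) and (206,300), and red (152,297). The grey block with a round bore in the tray pocket fits the description. I'll confirm it in enlarged crops.

Run:
```python
from h import *
t=cv2.imread("pics/top0.png");s=cv2.imread("pics/scene0.png")
f=lambda a,x,y,w,h,W,H:cv2.resize(a[y:y+h,x:x+w],(W,H),interpolation=cv2.INTER_CUBIC)
cv2.imwrite("pics/c1.png",np.vstack([np.hstack([f(t,140,180,80,100,240,300),f(t,230,140,160,86,560,300)]),
 np.hstack([f(s,290,255,100,75,400,300),f(s,215,185,100,75,400,300)])]))
np.set_printoptions(precision=1,suppress=True)
for n,uv,z in[("housing",(180,247),36),("tray",(180.1,230.2),0),("cover",(176.8,208.8),12),("bed",(267.6,180),109),("vise",(283.5,193.2),0),("mj",(278.6,186.5),109),("ma",(178.8,152.4),0),("mb",(420.1,267.4),0),("grip",(362.8,196.2),91)]: print("top",n,ray("top",uv,z))
for n,uv,z in[("housing",(348.8,279.7),21),("tray",(335.3,290.9),0),("cover",(321.2,299.1),10),("bed",(254.2,222.2),109),("vise",(253.8,246.7),0),("mj",(252.4,216.2),109),("grip",(234.7,199.5),91)]: print("scene",n,ray("scene",uv,z))
```

```text
top housing [452.4 267.3  36. ]
top tray [494.9 277.1   0. ]
top cover [547.4 284.4  12. ]
top bed [606.3  55.2 109. ]
top vise [591.5  20.1   0. ]
top mj [591.7  30.  109. ]
top ma [692.6 287.6   0. ]
top mb [ 412.4 -317.5    0. ]
top grip [ 574.4 -163.3   91. ]
scene housing [459.2 275.3  21. ]
scene tray [497.1 273.5   0. ]
scene cover [549.2 285.7  10. ]
scene bed [603.6  54.4 109. ]
scene vise [590.6  22.6   0. ]
scene mj [595.   28.2 109. ]
scene grip [588.6 -94.2  91. ]
```

View pics/c1.png

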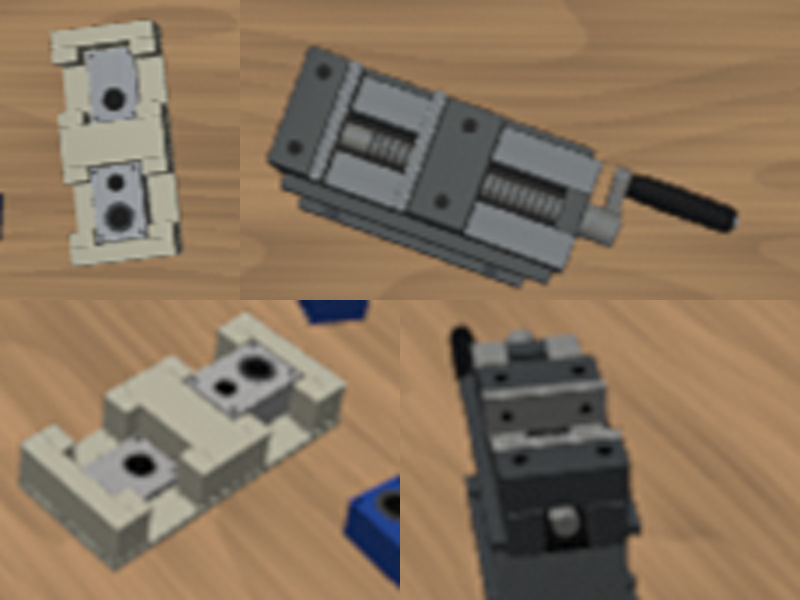

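The grey block is the housing: it stands high in the near pocket, at top (180,247) and scene (349,280), with two holes. The thin plate at top (177,209), sitting low, is the cover. Next I'll fit the poses and check them with overlays.

```bash
cat >> h.py <<'E'
def vp(q,p):
    c,s=np.cos(q[2]),np.sin(q[2]);return np.array([q[0]+c*p[0]-s*p[1],q[1]+s*p[0]+c*p[1],p[2]])
def hand(a,y=-177): return (50*np.sin(a),y,91+50*np.cos(a))
def box(x0,x1,y0,y1,z): return [(x0,y0,z),(x1,y0,z),(x1,y1,z),(x0,y1,z)]
def draw(im,cam,q,pts,col,k,off):
    P=np.array([(proj(cam,vp(q,p))-off+.5)*k for p in pts]);cv2.polylines(im,[np.int32(P*8)],True,col,1,cv2.LINE_AA,3)
E
cat > fit.py <<'E'
from h import *
from scipy.optimize import least_squares
np.set_printoptions(precision=3,suppress=True)
tc=lambda u,v:np.array([140+u/3,180+v/3])
tp=[((96,42,36),tc(50,33)),((96,-42,36),tc(158,20)),((-96,-42,36),tc(180,252)),((-96,42,36),tc(72,264))]
tray=least_squares(lambda q:np.concatenate([proj("top",vp(q,p))-u for p,u in tp]),[497,277,0.1])
print("tray",tray.x,tray.fun)
vc=lambda u,v:np.array([230+(u-240)/3.5,140+v/3.5])
def res(q):
    ym=q[3]
    L=[((40,60,139),vc(362,70)),((-40,60,139),vc(320,180)),((40,ym,139),vc(437,92)),((-40,ym,139),vc(403,212)),((40,ym-48,139),vc(502,125)),((-40,ym-48,139),vc(463,237))]
    e=[proj("top",vp(q,p))-u for p,u in L]
    e.append(proj("top",vp(q,hand(q[4],-203)))-vc(730,220)); e.append(proj("top",vp(q,hand(q[4],-128)))-vc(635,187))
    e.append(proj("top",vp(q,(0,60-20,109)))-(267.6,180)); e.append(proj("top",vp(q,(0,ym,109)))-(278.6,186.5))
    e.append(proj("scene",vp(q,(0,40,109)))-(254.2,222.2)); e.append(proj("scene",vp(q,(0,ym,109)))-(252.4,216.2))
    e.append(proj("scene",vp(q,hand(q[4],-203)))-(230,193))
    return np.concatenate(e)
v=least_squares(res,[592,20,-0.3,10,0.7],loss="soft_l1")
print("vise",v.x);print(res(v.x).reshape(-1,2))
np.save("tray.npy",tray.x);np.save("vise.npy",v.x)
def ov(name,tq,q):
    out=[]
    for cam,(x,y,w,h) in[("top",(145,180,62,92)),("top",(235,145,140,92)),("scene",(290,255,100,75)),("scene",(215,180,80,75))]:
        k=5 if cam=="top" and w<100 else 4
        k={62:3.3,140:3.3,100:4,80:4}[w]
        im=cv2.resize(cv2.imread(f"pics/{cam}0.png")[y:y+h,x:x+w],None,fx=k,fy=k,interpolation=cv2.INTER_CUBIC);o=(x,y);D=lambda *a:draw(im,cam,*a,k,o)
        D(tq,box(-96,96,-42,42,36),(0,0,255)); D(tq,box(-79,-19,-20,20,36),(0,255,0))
        D(q,box(-40,40,60,97,139),(0,0,255));D(q,box(-40,40,q[3]-48,q[3],139),(0,255,0));D(q,box(-38,38,-105,97,109),(255,0,0))
        D(q,[hand(q[4],-203),hand(q[4],-128)],(0,255,255));D(q,[(0,-128,91),hand(q[4],-128)],(255,0,255))
        out.append(im)
    H=[np.hstack(out[:2]),np.hstack(out[2:])];W=max(a.shape[1] for a in H)
    cv2.imwrite(name,np.vstack([cv2.copyMakeBorder(a,0,0,0,W-a.shape[1],0) for a in H]))
if __name__=="__main__": ov("pics/o1.png",tray.x,v.x)
E
python3 fit.py
```

```text
tray [500.485 273.245   0.132] [ 0.899 -0.86  -1.051 -0.571 -0.613  0.678  0.761  0.718]
vise [590.691  16.974  -0.325  10.681   2.293]
[[-0.167 -0.707]
 [-0.369  1.58 ]
 [-0.642  0.233]
 [-3.026 -0.203]
 [ 1.284 -2.126]
 [ 0.429 -0.146]
 [ 0.791  0.698]
 [-2.195 -0.292]
 [ 0.129  1.252]
 [ 1.274 -1.028]
 [ 0.122  0.081]
 [ 0.114 -0.317]
 [ 0.065 -0.912]]
```

View pics/o1.png

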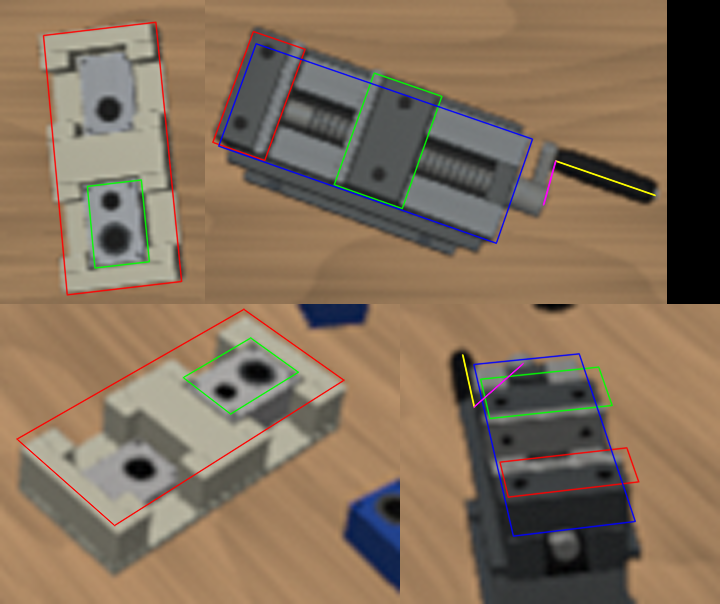

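```bash
cat > fit2.py <<'E'
from h import *
from scipy.optimize import differential_evolution
G={}
for c in("top","scene"):
    im=cv2.GaussianBlur(cv2.imread(f"pics/{c}0.png").astype(np.float32),(0,0),.8)
    gx=cv2.Sobel(im,-1,1,0)/8;gy=cv2.Sobel(im,-1,0,1)/8
    i=np.abs(gx).sum(2)+np.abs(gy).sum(2);j=i[...,None]
    G[c]=(gx.mean(2),gy.mean(2))
def score(q,lines):
    s=0
    for cam,a,b in lines(q):
        u=proj(cam,vp(q,a));w=proj(cam,vp(q,b));d=w-u;L=np.linalg.norm(d);n=np.array([-d[1],d[0]])/L
        t=np.linspace(.05,.95,int(L)+2)[:,None];P=np.float32(u+t*d)
        g=[cv2.remap(m,P[:,:1],P[:,1:],1)[:,0] for m in G[cam]]
        s+=np.minimum(np.abs(g[0]*n[0]+g[1]*n[1]),25).sum()
    return -s
def vl(q):
    y=q[3];o=[]
    for c in("top","scene"):
        o+=[(c,(-40,60,139),(40,60,139)),(c,(-40,y,139),(40,y,139)),(c,(-40,y-48,139),(40,y-48,139)),
        (c,(40,y-48,139),(40,y,139)),(c,(-40,y-48,139),(-40,y,139)),(c,(40,60,139),(40,97,139)),(c,(-40,60,139),(-40,97,139)),
        (c,(38,-105,109),(38,y-48,109)),(c,(38,y,109),(38,60,109)),(c,(-38,-105,109),(-38,y-48,109)),(c,(-38,-105,109),(38,-105,109))]
    return o
def tl(q):
    o=[]
    for c in("top","scene"):
        B=box(-96,96,-42,42,36);B=[(-96,-42,36),(-96,42,36),(96,42,36),(96,-42,36)]
        o+=[(c,B[0],B[1]),(c,B[2],B[3])]
        for s in(-42,42):o+=[(c,(-29,s,36),(29,s,36)),(c,(-96,s,36),(-69,s,36)),(c,(69,s,36),(96,s,36))]
    return o
t0=np.load("tray.npy");v0=np.load("vise.npy")
ft=differential_evolution(score,[(t0[i]-d,t0[i]+d) for i,d in enumerate((10,10,.1))],args=(tl,),seed=1,maxiter=60)
fv=differential_evolution(score,[(v0[i]-d,v0[i]+d) for i,d in enumerate((12,15,.1))]+[(6,12)],args=(vl,),seed=1,maxiter=60)
print(ft.x,ft.fun,score(t0,tl));print(fv.x,fv.fun,score(v0,vl))
np.save("tray.npy",ft.x);q=np.append(fv.x,v0[4]);np.save("vise.npy",q)
x,y,w,h=222,185,60,62;k=9
a=cv2.resize(cv2.imread("pics/scene0.png")[y:y+h,x:x+w],None,fx=6.4,fy=9.3,interpolation=2)
a=cv2.resize(cv2.imread("pics/scene0.png")[y:y+h,x:x+w],None,fx=6,fy=6,interpolation=2)
b=cv2.resize(cv2.imread("pics/top0.png")[145:237,235:305],None,fx=6,fy=6,interpolation=2)
for im,c,o in((a,"scene",(x,y)),(b,"top",(235,145))):
    for _,p,r_ in vl(q)[:11]: draw(im,c,q,[p,r_],(0,255,0),6,o)
b=b[:372]
cv2.imwrite("pics/o2.png",np.hstack([a,b]))
E
python3 fit2.py
```

```text
Traceback (most recent call last):
  File "fit2.py", line 12, in score
    u=proj(cam,vp(q,a));w=proj(cam,vp(q,b));d=w-u;L=np.linalg.norm(d);n=np.array([-d[1],d[0]])/L
  File "h.py", line 8, in proj
    c=r.calibration(cam);K=np.array(c["K"]);T=np.array(c["T"])
ValueError: time passes only in moves, steps and waits

The above exception was the direct cause of the following exception:

Traceback (most recent call last):
  File "fit2.py", line 32, in <module>
    ft=differential_evolution(score,[(t0[i]-d,t0[i]+d) for i,d in enumerate((10,10,.1))],args=(tl,),seed=1,maxiter=60)
RuntimeError: The map-like callable must be of the form f(func, iterable), returning a sequence of numbers the same length as 'iterable'
```

Calibration can only be called a limited number of times, so I'll cache it.

```bash
sed -i 's/r\.calibration(cam)/CAL[cam]/' h.py; sed -i '2a CAL={c:r.calibration(c) for c in ("top","scene")}' h.py; python3 fit2.py
```

```text
[5.01719674e+02 2.77770841e+02 1.32413973e-01] -5444.715957522745 -2768.735063705175
[ 5.94169529e+02  1.68595361e+01 -3.34802205e-01  6.10161142e+00] -5919.7134779091175 -4333.214295703813
```

View pics/o2.png

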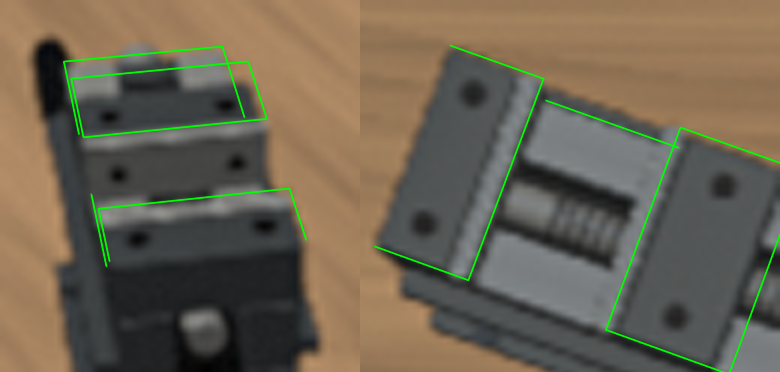

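The fit lies on the jaw and bed edges in both views. The moving jaw's face is the near edge of its pale strip, so ym is about 10. Next I'll get the crank angle and the first moves.

```bash
cat >> h.py <<'E'
from scipy.spatial.transform import Rotation as Ro
def go(p,th):
    """shift in tool axes + turn from now to world TCP p, tool-x yaw th (mod pi)"""
    s=r.read_state();q=s["tcp_rot"];R=Ro.from_quat([q[1],q[2],q[3],q[0]]).as_matrix()
    t0=np.arctan2(R[1,0],R[0,0]);d=(t0-th+np.pi/2)%np.pi-np.pi/2
    print("now",s["tcp_pos"].round(1),"yaw",round(t0,3),"-> shift",(R.T@(np.array(p)-s["tcp_pos"])).round(1),"turn",round(d,3))
E
python3 - <<'E'
from h import *
np.set_printoptions(precision=1,suppress=True)
q=np.load("vise.npy")
for a in np.arange(-.4,2,.2): print(round(a,1),*[proj(c,vp(q,hand(a,y))) for c in("top","scene") for y in(-203,-128)])
t=cv2.imread("pics/top0.png").max(2)
m=(t<45).astype(np.uint8);m[:,:325]=0;m[:,380:]=0;m[:180]=0;m[215:]=0
y,x=np.nonzero(m);print(len(x),x.min(),x.max(),cv2.fitLine(np.c_[x,y].astype(np.float32),2,0,.01,.01).ravel())
s=cv2.imread("pics/scene0.png").max(2);m=s<40;m[:185]=0;m[225:]=0;m[:,:222]=0;m[:,238:]=0
y,x=np.nonzero(m)
for k in range(188,222,3): print(k,x[y==k])
tr=np.load("tray.npy");h=vp(tr,(-49,0,21));print("house",h,"b",tr,q, "place",vp(q,(0,35,124)))
go((h[0],h[1],150),tr[2])
print(r.read_state()["joints"])
E
```

```text
-0.4 [368.6 223.1] [336.1 211.5] [247.1 168.1] [250.7 180.3]
-0.2 [370.2 218.9] [337.7 207.3] [243.9 167.5] [247.4 179.7]
0.0 [371.8 214.6] [339.2 203. ] [240.6 167.5] [243.9 179.7]
0.2 [373.2 210.4] [340.7 198.8] [237.3 168.1] [240.5 180.4]
0.4 [374.4 206.5] [342.  194.9] [234.2 169.2] [237.2 181.6]
0.6 [375.3 203. ] [343.1 191.5] [231.4 170.9] [234.2 183.3]
0.8 [375.9 200.1] [343.9 188.7] [229. 173.] [231.6 185.5]
1.0 [376.1 197.9] [344.4 186.6] [227.1 175.4] [229.6 188. ]
1.2 [376.  196.6] [344.5 185.4] [225.7 178.1] [228.2 190.8]
1.4 [375.6 196. ] [344.4 184.9] [225.1 181. ] [227.5 193.7]
1.6 [374.9 196.3] [344.  185.3] [225.  183.8] [227.5 196.7]
1.8 [373.9 197.4] [343.3 186.5] [225.6 186.6] [228.1 199.5]
211 340 370 [  0.9   0.3 355.6 197.9]
188 []
191 []
194 [228 229 230 231 232]
197 [229 230 231]
200 [229 230 231 232]
203 [229 230 231 233]
206 [234]
209 []
212 []
215 []
218 []
221 []
house [453.1 271.3  21. ] b [501.7 277.8   0.1] [594.2  16.9  -0.3   6.1   2.3] place [605.7  49.9 124. ]
now [ 209.5 -588.8  231.3] yaw 0.342 -> shift [ 517.9 -728.7   81.3] turn 0.209
[-1.3  0.5  1.3 -0.   1.3 -0.1]
```

Run:
```python
from h import *
np.set_printoptions(precision=1,suppress=True)
q=np.load("vise.npy")
for a in np.arange(1.8,3.1,.15): print(round(a,2),*[proj(c,vp(q,hand(a,y))) for c in("top","scene") for y in(-203,-165,-128)])
```

```text
1.8 [373.9 197.4] [358.4 191.8] [343.3 186.5] [225.6 186.6] [226.9 193. ] [228.1 199.5]
1.95 [373.1 198.7] [357.6 193.2] [342.6 187.8] [226.5 188.5] [227.7 194.9] [229.  201.5]
2.1 [372.1 200.3] [356.7 194.9] [341.9 189.6] [227.7 190.3] [229.  196.7] [230.2 203.3]
2.25 [371.  202.3] [355.8 196.9] [341.  191.6] [229.2 191.8] [230.5 198.3] [231.8 204.9]
2.4 [369.9 204.6] [354.7 199.2] [340.  193.9] [230.9 193.2] [232.3 199.6] [233.6 206.3]
2.55 [368.8 207.1] [353.6 201.7] [339.  196.5] [232.9 194.3] [234.3 200.7] [235.7 207.4]
2.7 [367.6 209.9] [352.5 204.5] [337.9 199.2] [235.  195.1] [236.5 201.5] [237.9 208.2]
2.85 [366.4 212.7] [351.4 207.3] [336.8 202.1] [237.3 195.6] [238.8 202.1] [240.3 208.7]
3.0 [365.3 215.6] [350.3 210.2] [335.7 205. ] [239.7 195.8] [241.2 202.3] [242.7 208.9]
```

>>> {"op": "arm_command", "data": {"plan": "62 -62 0 0 70; 124 -124 0 0 70; 180 -180 0 0 70; 230 -250 0 0 70; 275 -310 0 0 70; 318 -370 0 0 70; 360 -430 0 0 70; 400 -490 0 0.05 70; 440 -560 0 0.1 70; 475 -630 20 0.209 70; 510 -700 50 0.209 70; 517.9 -728.7 81.3 0.209 70", "force": 50}}

```text
clock: 2.4
tcp_pos: [432.4, 121.7, 196.8]
tcp_rot: [-0.0, 0.998, 0.066, 0.001]
force: [1.1, 0.5, -0.0]
width: 70.0
finger_force: 0.0
```

Run:
```python
from h import *
go((453.1,271.3,80),.132); go((453.1,271.3,8),.132)
```

```text
now [432.4 121.7 196.8] yaw 0.133 -> shift [  40.  -145.6  116.8] turn 0.001
now [432.4 121.7 196.8] yaw 0.133 -> shift [  39.9 -145.6  188.8] turn 0.001
```

>>> {"op": "arm_command", "data": {"plan": "14 -50 30 0 70; 27 -100 70 0 70; 40 -145.6 110 0 70; 40 -145.6 116.8 0 70; 40 -145.6 116.8 0 70"}}

```text
clock: 3.02
tcp_pos: [451.7, 268.8, 79.4]
tcp_rot: [0.0, 0.998, 0.067, -0.001]
force: [0.7, -0.7, 1.0]
width: 69.8
finger_force: 0.0
```

Run:
```python
from h import *
im=r.read_camera("top");im2=r.read_camera("scene")
f=lambda a,x,y,w,h:cv2.resize(a[y:y+h,x:x+w],None,fx=4,fy=4,interpolation=2)
cv2.imwrite("pics/g1.png",np.hstack([f(im,140,180,90,100),f(im2,290,225,100,100)])[:,:,::-1])
go((453.1,271.3,8),.132)
```

```text
now [452.5 268.3  80.6] yaw 0.132 -> shift [ 1.  -2.9 72.6] turn 0.0
```

View pics/g1.png

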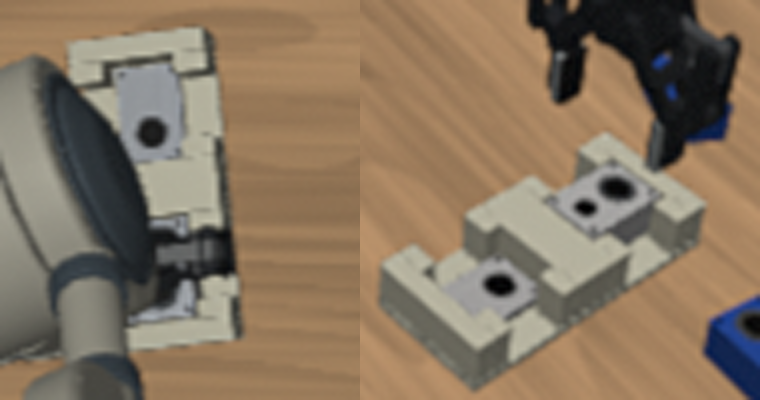

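The fingers straddle the grey housing's middle: top crop (205,250), scene fingers at (565,75) and (665,145), with the tips over the side gaps. Descending.

>>> {"op": "arm_command", "data": {"plan": "0.5 -1.5 25 0 70; 0.5 -1.5 50 0 70; 0.5 -1.5 66 0 70; 0.5 -1.5 72 0 70; 0.5 -1.5 72 0 70; 0.5 -1.5 72 0 30; 0.5 -1.5 72 0 30; 0.5 -1.5 72 0 30; 0.5 -1.5 72 0 30", "force": 50}}

```text
clock: 4.25
tcp_pos: [452.7, 270.8, 8.5]
tcp_rot: [-0.0, 0.998, 0.066, 0.001]
force: [-1.2, -0.9, 9.3]
width: 39.3
finger_force: 50.8
```

Run:
```python
from h import *
s=r.read_state();print(s)
go((440,70,150),-.335)
```

```text
{'clock': 4.25, 'joints': array([ 4.25812693e-01,  6.85705508e-01,  1.78698359e+00, -2.60558743e-05,
        6.67799801e-01,  1.86373868e+00]), 'dq': array([ 0.00023805, -0.00110164, -0.00184093,  0.00153079, -0.00046107,
       -0.00022796]), 'joint_torque': array([ 1.41635262e-01, -7.88116193e+01, -1.62331492e+01,  6.33223099e-02,
       -4.67136344e-01, -2.85088539e-02]), 'tcp_pos': array([452.73717496, 270.7826652 ,   8.53151574]), 'tcp_rot': array([-1.86532125e-04,  9.97793165e-01,  6.63965012e-02,  5.19458015e-04]), 'force': array([-1.24996874, -0.86368177,  9.26238133]), 'wrist_torque': array([-0.0882434 ,  0.22762419, -0.03902713]), 'finger_force': 50.75065612792969, 'width': 39.28794894417388}
now [452.7 270.8   8.5] yaw 0.133 -> shift [ -39.1  197.3 -141.6] turn 0.468
```

>>> {"op": "arm_command", "data": {"plan": "0 0 -15 0 30; 0 0 -40 0 30; 0 0 -65 0 30; -6 30 -70 0.07 30; -12 65 -70 0.15 30; -18 100 -70 0.22 30; -25 135 -70 0.3 30; -32 165 -70 0.38 30; -37 188 -70 0.468 30; -39.1 197.3 -60 0.468 30; -39.1 197.3 -40 0.468 30; -39.1 197.3 -20 0.468 30"}}

```text
clock: 5.75
tcp_pos: [440.1, 70.1, 27.3]
tcp_rot: [-0.0, 0.986, -0.166, 0.0]
force: [-0.4, 0.2, -1.3]
width: 39.2
finger_force: 50.9
```

Run:
```python
from h import *
s=r.read_state();print(s["width"],s["finger_force"],s["force"])
go((440,70,2),-.335)
```

```text
39.215644008259005 50.8676415681839 [-0.41721689  0.16293405 -1.33899464]
now [440.1  70.1  27.3] yaw -0.333 -> shift [-0.   0.2 25.3] turn 0.002
```

>>> {"op": "arm_command", "data": {"plan": "0 0 10 0 30; 0 0 18 0 30; 0 0 22 0 30; 0 0 24.5 0 30; 0 0 25.5 0 30; 0 0 25.5 0 30"}}

```text
clock: 6.5
tcp_pos: [439.9, 69.9, 2.5]
tcp_rot: [-0.0, 0.986, -0.167, 0.0]
force: [-1.1, 0.4, 1.8]
width: 39.2
finger_force: 51.0
```

>>> {"op": "arm_command", "data": {"plan": "0 0 0 0 50; 0 0 0 0 60; 0 0 -15 0 80; 0 0 -50 0 80; 0 0 -60 -0.18 80; 0 0 -60 -0.36 80; 0 0 -60 -0.54 80; 0 0 -60 -0.72 80; 0 0 -60 -0.9 80; 0 0 -60 -1.08 80; 0 0 -60 -1.26 80; 0 0 -60 -1.44 80"}}

```text
clock: 8.0
tcp_pos: [439.8, 69.9, 62.3]
tcp_rot: [0.0, 0.85, 0.527, 0.0]
force: [-0.1, 0.0, 0.5]
width: 80.0
finger_force: 0.0
```

Run:
```python
from h import *
go((440,70,3),-.335-np.pi/2)
im=r.read_camera("top");np.save("pics/t2.npy",im)
for d in r.regions_of("top","housing_center"):
    if d["score"]<.3: continue
    ys,xs=np.nonzero(d["region"]);print(np.round(d["at"],1),d["score"],len(xs),ray("top",d["at"],30).round(1), cv2.minAreaRect(np.c_[xs,ys].astype(np.float32)))
cv2.imwrite("pics/g2.png",cv2.resize(im[220:320,200:330],None,fx=5,fy=5,interpolation=2)[:,:,::-1])
```

```text
now [439.8  69.9  62.3] yaw 1.111 -> shift [ 0.2  0.2 59.3] turn -0.125
[121.5 251.3] 0.88 445 [439.9 411.3  30. ] ((125.5, 252.0), (16.0, 29.0), 90.0)
[152.2 296.1] 0.88 503 [333.8 331.7  30. ] ((152.1999969482422, 296.1000061035156), (26.385601043701172, 19.677398681640625), 26.56505012512207)
```

View pics/g2.png

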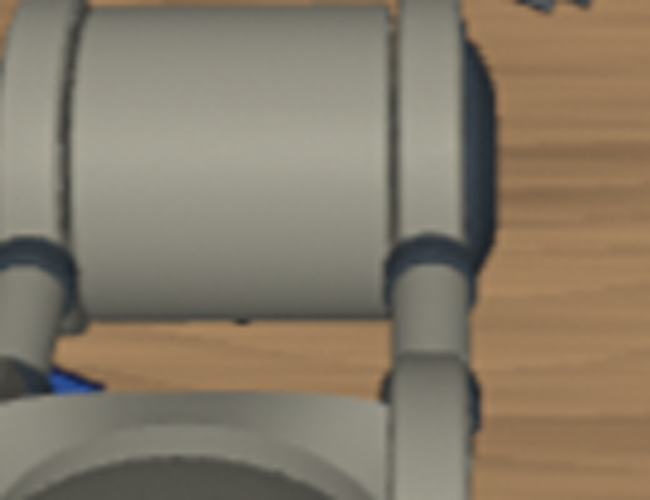

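The arm hides the housing from the top camera. It was just released at (440,70), within a few mm, so I'll go ahead.

>>> {"op": "arm_command", "data": {"plan": "0 0 0 -0.125 82; 0 0 25 -0.125 82; 0 0 45 -0.125 82; 0 0 56 -0.125 82; 0 0 59 -0.125 82; 0 0 59 -0.125 50; 0 0 59 -0.125 50; 0 0 59 -0.125 50; 0 0 59 -0.125 50", "force": 40}}

```text
clock: 9.22
tcp_pos: [440.0, 69.9, 3.8]
tcp_rot: [0.0, 0.817, 0.577, 0.0]
force: [-0.8, 0.3, 7.4]
width: 59.3
finger_force: 44.2
```

Run:
```python
from h import *
s=r.read_state();print(s["joints"])
q=np.load("vise.npy");q[3]=11.2;q[4]=2.28;np.save("vise.npy",q)
p=vp(q,(0,35.6,0));print(p)
go((p[0],p[1],165),q[2]-np.pi/2)
```

```text
[2.32999923e-02 6.46901207e-01 1.99286104e+00 3.15558746e-05
 5.00970353e-01 3.64657350e-01]
[605.8670611   50.48285754   0.        ]
now [440.   69.9   3.8] yaw 1.229 -> shift [  37.3  162.9 -161.1] turn -0.007
```

>>> {"op": "arm_command", "data": {"plan": "0 0 -20 0 50; 0 0 -55 0 50; 0 0 -95 0 50; 0 0 -135 0 50; 0 0 -161 0 50; 6 30 -166 -0.003 50; 14 65 -166 -0.005 50; 23 100 -166 -0.007 50; 31 135 -166 -0.007 50; 37.3 158 -166 -0.007 50; 37.3 162.9 -166 -0.007 50; 37.3 162.9 -166 -0.007 50"}}

```text
clock: 10.72
tcp_pos: [605.1, 50.5, 169.2]
tcp_rot: [-0.0, 0.815, 0.58, -0.0]
force: [-0.5, 0.8, -1.5]
width: 58.9
finger_force: 44.1
```

Run:
```python
from h import *
q=np.load("vise.npy");p=vp(q,(0,35.6,0))
s=r.read_state();print(s["width"],s["force"])
go((p[0],p[1],112.5),q[2]-np.pi/2)
tz=s["tcp_pos"][2]-3.8
a=r.read_camera("scene");b=r.read_camera("top")
c,d=np.cos(q[2]),np.sin(q[2])
P=s["tcp_pos"];hq=[P[0],P[1],q[2]]
f=lambda im,x,y,w,h,k:cv2.resize(im[y:y+h,x:x+w,::-1],None,fx=k,fy=k,interpolation=2)
A=f(a,215,165,66,85,6);B=f(b,235,140,66,85,6)
for im,cam,o in((A,"scene",(215,165)),(B,"top",(235,140))):
    draw(im,cam,q,box(-40,40,60,97,139),(0,0,255),6,o);draw(im,cam,q,box(-40,40,q[3]-48,q[3],139),(255,255,0),6,o)
    draw(im,cam,hq,box(-30,30,-20,20,tz+30),(0,255,0),6,o);draw(im,cam,hq,box(-30,30,-20,20,tz),(0,255,0),6,o)
cv2.imwrite("pics/g3.png",np.hstack([A,B]))
```

```text
58.85897548019265 [-0.49725764  0.80006749 -1.51123503]
now [605.1  50.5 169.2] yaw 1.237 -> shift [ 0.3  0.8 56.7] turn 0.001
```

View pics/g3.png

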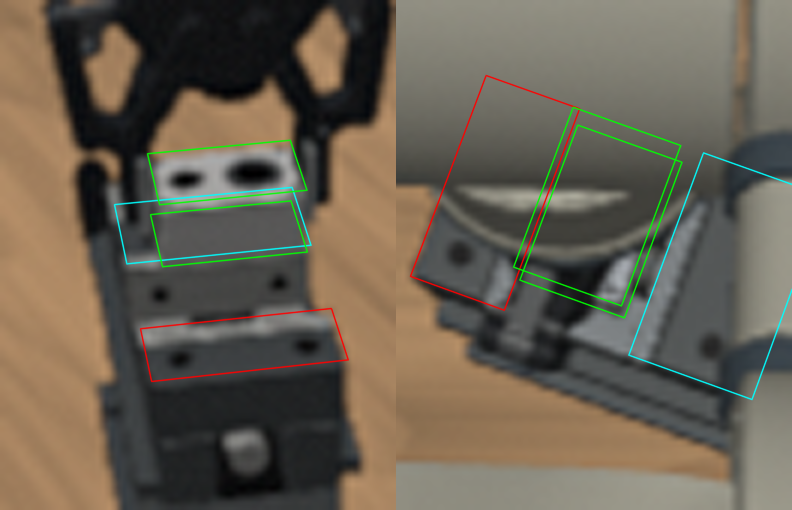

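In the scene view the gripped housing, at crop (230,175), lies on its predicted outline. Its path sits between the fixed jaw (red) and the moving jaw (cyan) with room on both sides. Lowering.

>>> {"op": "arm_command", "data": {"plan": "0.3 0.6 10 0 50; 0.3 0.6 20 0 50; 0.3 0.6 29 0 50; 0.3 0.6 36 0 50; 0.3 0.6 42 0 50; 0.3 0.6 47 0 50; 0.3 0.6 50 0 50; 0.3 0.6 52 0 50; 0.3 0.6 52 0 50"}}

```text
clock: 11.95
tcp_pos: [606.5, 50.6, 117.2]
tcp_rot: [0.0, 0.815, 0.58, 0.0]
force: [0.4, 0.3, -0.6]
width: 58.8
finger_force: 44.2
```

No contact with the jaws. Next is the last 4 mm.

>>> {"op": "arm_command", "data": {"plan": "0 0 1.5 0 50; 0 0 3 0 50; 0 0 4 0 50; 0 0 4.5 0 50; 0 0 4.5 0 50"}}

```text
clock: 12.58
tcp_pos: [606.4, 50.6, 112.9]
tcp_rot: [-0.0, 0.815, 0.58, 0.0]
force: [-1.6, -0.4, 1.1]
width: 59.4
finger_force: 44.4
```

>>> {"op": "arm_command", "data": {"plan": "0 0 0.5 0 50; 0 0 0.5 0 50; 0 0 0.5 0 64; 0 0 0.5 0 70; 0 0 0.5 0 74; 0 0 -5 0 74; 0 0 -20 0 74; 0 0 -45 0 74; 0 0 -75 0 74; 0 0 -105 0 74; 0 0 -105 0 74"}}

```text
clock: 13.95
tcp_pos: [607.8, 50.6, 221.2]
tcp_rot: [0.002, 0.815, 0.58, 0.002]
force: [-0.1, 0.3, -0.5]
width: 73.6
finger_force: 0.0
```

Run:
```python
from h import *
q=np.load("vise.npy");np.set_printoptions(precision=1,suppress=True)
a=r.read_camera("scene")
for d in r.tip_of("scene","housing_center"): 
    w=ray("scene",d["at"],124);c,s=np.cos(q[2]),np.sin(q[2]);e=w[:2]-q[:2];print(np.array(d["at"]),d["score"],"vise frame",c*e[0]+s*e[1],-s*e[0]+c*e[1])
for d in r.tip_of("scene","grip"): print("grip",np.array(d["at"]),d["score"])
print(proj("scene",vp(q,hand(2.28))))
A=cv2.resize(a[165:250,215:281,::-1],None,fx=6,fy=6,interpolation=2);o=(215,165)
draw(A,"scene",q,box(-40,40,60,97,139),(0,0,255),6,o);draw(A,"scene",q,box(-30,30,15.6,55.6,139),(0,255,0),6,o)
draw(A,"scene",q,[hand(2.28,-203),hand(2.28,-128)],(0,255,255),6,o)
cv2.imwrite("pics/g4.png",A)
p=vp(q,hand(2.28));print(p)
go((p[0],p[1],p[2]-17),q[2]-np.pi/2)
print(r.read_state()["joints"])
```

```text
[402.9 277.4] 0.85 vise frame -280.007204533004 314.81022896371957
[394.4 312.3] 0.7 vise frame -220.5381749381415 401.5459912892702
[253.2 218.6] 0.62 vise frame -0.5047276291515743 43.245818116345866
[373.2 250.3] 0.61 vise frame -252.73968536199823 218.56206114577446
grip [253.2 216.8] 0.69
grip [231.9 195.4] 0.45
[230.4 196.5]
[ 571.8 -162.8   58.4]
now [606.1  50.6 217.7] yaw 1.237 -> shift [-212.8   37.6  176.2] turn 0.001
[-0.   0.5  1.4  0.   1.3  0.3]
```

View pics/g4.png

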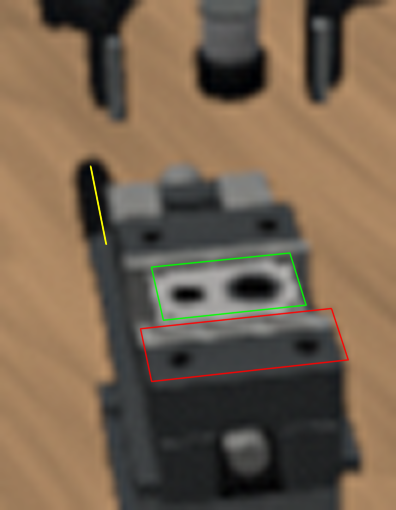

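The housing sits flat between the jaws, crop (228,287), about mid-width and clear of both. The yellow line lies on the handle. Now to the handle.

>>> {"op": "arm_command", "data": {"plan": "-30 5 0 0 50; -70 12 0 0 50; -115 20 0 0 50; -160 28 0 0 50; -195 35 20 0 50; -211 38 50 0 50; -212.8 38 90 0 50; -212.8 38 125 0 50; -212.8 38 150 0 50; -212.8 38 150 0 50"}}

```text
clock: 15.35
tcp_pos: [571.0, -162.3, 65.7]
tcp_rot: [-0.002, 0.815, 0.58, -0.001]
force: [0.4, 1.0, 0.2]
width: 50.2
finger_force: 0.0
```

Run:
```python
from h import *
q=np.load("vise.npy")
go((571.8,-162.8,38.5),q[2]-np.pi/2)
for c,box_ in(("scene",(205,150,66,66)),("top",(320,160,66,66))):
    x,y,w,h=box_;im=r.read_camera(c)
    A=cv2.resize(im[y:y+h,x:x+w,::-1],None,fx=6,fy=6,interpolation=2)
    draw(A,c,q,[hand(2.28,-203),hand(2.28,-128)],(0,255,255),6,(x,y));P=A if c=="scene" else np.hstack([P,A])
cv2.imwrite("pics/g5.png",P)
```

```text
now [ 571.  -162.3   65.7] yaw 1.237 -> shift [-0.2  1.1 27.1] turn 0.001
```

View pics/g5.png

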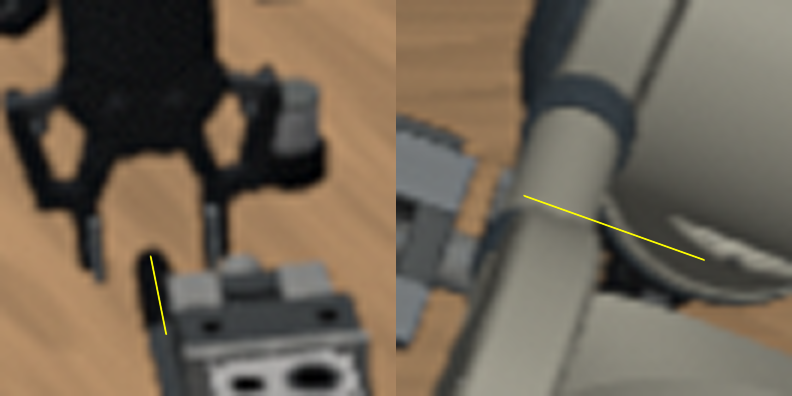

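The fingers at (92,245) and (212,240) straddle the handle's outer end at (152,260). I'll descend and grip.

>>> {"op": "arm_command", "data": {"plan": "-0.2 0.5 12 0 50; -0.2 0.5 22 0 50; -0.2 0.5 27 0 50; -0.2 0.5 27 0 30; -0.2 0.5 27 0 15; -0.2 0.5 27 0 10; -0.2 0.5 27 0 10; -0.2 0.5 27 0 10", "force": 45}}

```text
clock: 16.45
tcp_pos: [572.0, -162.9, 40.9]
tcp_rot: [-0.001, 0.815, 0.58, -0.001]
force: [-5.6, 0.9, 4.3]
width: 18.4
finger_force: 43.8
```

```bash
cat > circ.py <<'E'
from h import *
import sys
# tool frame offsets: tool x yaw th=q-pi/2+pi -> use measured axes
def rows(a0,a1,n,g=10):
    s=r.read_state();w=s["tcp_rot"];R=Ro.from_quat([w[1],w[2],w[3],w[0]]).as_matrix();q=np.load("vise.npy")
    out=[]
    for a in np.linspace(a0,a1,n+1)[1:]:
        d=vp([0,0,q[2]],np.array(hand(a))-np.array(hand(a0)));d=R.T@d
        out.append(f"{d[0]:.1f} {d[1]:.1f} {d[2]:.1f} 0 {g}")
    print("; ".join(out))
    P=s["tcp_pos"];e=P-vp(q,(0,0,0));c,sn=np.cos(q[2]),np.sin(q[2]);print("vise-frame tcp",c*e[0]+sn*e[1],-sn*e[0]+c*e[1],P[2],"F vise",c*s["force"][0]+sn*s["force"][1],-sn*s["force"][0]+c*s["force"][1],s["force"][2],"w",s["width"],s["finger_force"])
if __name__=="__main__": rows(float(sys.argv[1]),float(sys.argv[2]),int(sys.argv[3]))
E
python3 circ.py 2.28 2.88 3
```

```text
0.0 -7.2 6.9 0 10; 0.0 -15.7 12.2 0 10; 0.0 -25.0 15.8 0 10
vise-frame tcp 38.16067522173112 -177.06589912232178 40.94603118195276 F vise -5.582764630141689 -1.028186454016885 4.260070538553713 w 18.402354202225403 43.75105619430542
```

>>> {"op": "arm_command", "data": {"plan": "0 -7.2 6.9 0 10; 0 -15.7 12.2 0 10; 0 -25 15.8 0 10; 0 -25 15.8 0 10"}}

```text
clock: 16.95
tcp_pos: [549.4, -155.1, 25.2]
tcp_rot: [0.0, 0.815, 0.58, 0.0]
force: [-0.3, -0.4, -2.8]
width: 18.5
finger_force: 44.0
```

```bash
python3 circ.py 2.88 7.9 11
```

```text
0.0 -22.6 0.7 0 10; 0.0 -43.2 -8.5 0 10; 0.0 -57.6 -26.0 0 10; 0.0 -62.9 -48.0 0 10; 0.0 -57.9 -70.0 0 10; 0.0 -43.7 -87.7 0 10; 0.0 -23.2 -97.2 0 10; -0.0 -0.6 -96.8 0 10; -0.0 19.5 -86.4 0 10; -0.0 32.9 -68.2 0 10; -0.0 37.0 -46.0 0 10
vise-frame tcp 14.220451405776153 -177.10065882540624 25.199417287587323 F vise -0.13326333614305008 -0.4215855002240446 -2.781258267055218 w 18.48079932524248 43.95125985145569
```

Forces are small, so I'll carry on round.

>>> {"op": "arm_command", "data": {"plan": "0 -22.6 0.7 0 10; 0 -43.2 -8.5 0 10; 0 -57.6 -26 0 10; 0 -62.9 -48 0 10; 0 -57.9 -70 0 10; 0 -43.7 -87.7 0 10; 0 -23.2 -97.2 0 10; 0 -0.6 -96.8 0 10; 0 19.5 -86.4 0 10; 0 32.9 -68.2 0 10; 0 37 -46 0 10; 0 37 -46 0 10"}}

```text
clock: 18.45
tcp_pos: [582.5, -166.6, 69.1]
tcp_rot: [-0.002, 0.815, 0.58, -0.002]
force: [-6.4, 0.6, -6.7]
width: 18.3
finger_force: 48.6
```

```bash
python3 circ.py 7.9 10.9 7
```

```text
0.0 -5.4 20.6 0 10; 0.0 -18.8 37.1 0 10; 0.0 -37.9 46.5 0 10; 0.0 -59.1 47.1 0 10; 0.1 -78.7 38.9 0 10; 0.1 -93.1 23.2 0 10; 0.1 -99.7 3.0 0 10
vise-frame tcp 49.28047018224998 -177.08151481528492 69.05193657481384 F vise -6.2541265701561555 -1.5648420207051914 -6.733224378060244 w 18.255213833142584 48.59534561634064
```

>>> {"op": "arm_command", "data": {"plan": "0 -5.4 20.6 0 10; 0 -18.8 37.1 0 10; 0 -37.9 46.5 0 10; 0 -59.1 47.1 0 10; 0.1 -78.7 38.9 0 10; 0.1 -93.1 23.2 0 10; 0.1 -99.7 3 0 10; 0.1 -99.7 3 0 10"}}

```text
clock: 19.45
tcp_pos: [488.6, -133.9, 69.2]
tcp_rot: [-0.001, 0.815, 0.58, -0.001]
force: [-11.8, 0.1, 3.5]
width: 18.3
finger_force: 49.8
```

```bash
python3 circ.py 10.9 12.1 5; python3 circ.py 10.9 12.5 4 | tail -1
```

```text
-0.0 0.3 -12.0 0 10; -0.0 3.4 -23.5 0 10; -0.0 9.1 -34.0 0 10; -0.0 17.2 -42.8 0 10; -0.0 27.2 -49.5 0 10
vise-frame tcp -50.1672311923217 -177.0418672007496 69.2208112644584 F vise -11.152477897413172 -3.728497755040429 3.467758460106039 w 18.336925378861572 49.75139021873474
vise-frame tcp -50.1672311923217 -177.0418672007496 69.2208112644584 F vise -11.152477897413172 -3.728497755040429 3.467758460106039 w 18.336925378861572 49.75139021873474
```

>>> {"op": "arm_command", "data": {"plan": "0 0.3 -12 0 10; 0 3.4 -23.5 0 10; 0 9.1 -34 0 10; 0 17.2 -42.8 0 10; 0 27.2 -49.5 0 10"}}

```text
clock: 20.08
tcp_pos: [514.4, -142.8, 117.7]
tcp_rot: [-0.001, 0.815, 0.58, -0.001]
force: [-8.6, 1.8, -6.3]
width: 18.1
finger_force: 48.7
```

```bash
python3 circ.py 12.1 12.6 2
```

```text
-0.0 11.7 -4.2 0 10; -0.0 24.1 -5.4 0 10
vise-frame tcp -22.930276295959608 -176.99968715014026 117.70618761512961 F vise -8.693386619689178 -1.1206768638117512 -6.2693796877128 w 18.08758313439787 48.72773051261902
```

>>> {"op": "arm_command", "data": {"plan": "0 11.7 -4.2 0 10; 0 24.1 -5.4 0 10"}}

```text
clock: 20.32
tcp_pos: [537.4, -150.8, 123.0]
tcp_rot: [-0.001, 0.815, 0.58, -0.001]
force: [-9.6, 3.3, -5.5]
width: 18.5
finger_force: 48.9
```

```bash
python3 circ.py 12.6 13.0 2
```

```text
-0.0 9.9 1.3 0 10; -0.0 19.3 4.5 0 10
vise-frame tcp 1.447363606636337 -177.0072530221304 123.01395194680345 F vise -10.186489738861125 -0.0667591745141154 -5.465045683256205 w 18.529486985695186 48.91724467277527
```

>>> {"op": "arm_command", "data": {"plan": "0 9.9 1.3 0 10; 0 19.3 4.5 0 10"}}

```text
clock: 20.58
tcp_pos: [555.5, -157.1, 118.3]
tcp_rot: [-0.001, 0.815, 0.58, -0.001]
force: [-13.4, 2.5, -0.3]
width: 18.7
finger_force: 49.3
```

```bash
python3 circ.py 13.0 13.2 1
```

```text
-0.0 8.6 5.0 0 10
vise-frame tcp 20.626968606007637 -177.01802185270174 118.30885310596214 F vise -13.490223939119494 -2.028278449445103 -0.33172322655178266 w 18.694042787398057 49.32161808013916
```

The tangential force has climbed to about 12 N, about a quarter turn after contact, so it's firm. Releasing.

>>> {"op": "arm_command", "data": {"plan": "0 0 0 0 10; 0 0 0 0 10; 0 0 0 0 30; 0 0 0 0 45; 0 0 0 0 50; 0 0 -20 0 50; 0 0 -55 0 50; -20 0 -100 0 50; -60 0 -120 0 50; -60 0 -120 0 50; -60 0 -120 0 50"}}

```text
clock: 21.95
tcp_pos: [537.1, -214.0, 238.1]
tcp_rot: [-0.0, 0.815, 0.58, 0.0]
force: [-0.6, -0.7, -1.2]
width: 50.1
finger_force: 0.0
```

Run:
```python
from h import *
q=np.load("vise.npy")
s=r.read_state();print(s["tcp_pos"],s["force"],s["width"])
im=r.read_camera("scene")
for n,z in(("housing_center",124),("moving_jaw",109)):
  for d in r.tip_of("scene",n):
    w=ray("scene",d["at"],z);c,sn=np.cos(q[2]),np.sin(q[2]);e=w[:2]-q[:2];v=np.round([c*e[0]+sn*e[1],-sn*e[0]+c*e[1]],1)
    if abs(v).max()<100: print(n,d["score"],v)
for d in r.tip_of("scene","grip"): print(d["at"],d["score"],proj("scene",vp(q,hand(13.0))))
```

```text
[ 537.10550605 -213.98163235  238.14229056] [-0.56297278 -0.65461274 -1.17617302] 50.146060866390016
housing_center 0.68 [ 9.9 48. ]
moving_jaw 0.57 [-2.2 21.1]
[234.0, 177.2] 0.57 [234.70225723 173.59454611]
```

The jaw is at 21 mm as expected, but the housing's x estimate is scattered. I'll check it by rectifying the picture onto the jaw-top plane.

Run:
```python
from h import *
q=np.load("vise.npy")
for cam in("scene","top"):
    im=r.read_camera(cam)
    src=np.float32([proj(cam,vp(q,p)) for p in box(-50,50,0,100,139)])
    g=cv2.cvtColor(cv2.warpPerspective(im,cv2.getPerspectiveTransform(src,np.float32([[0,0],[50,0],[50,50],[0,50]])),(50,50)),cv2.COLOR_RGB2GRAY)
    print(cam,"rows: vise y 14..66, cols: x -48..48 step 4")
    for j in range(7,34,2): print(2*j,' '.join(f"{v:3d}" for v in g[j,1::2]))
```

```text
scene rows: vise y 14..66, cols: x -48..48 step 4
14 131 129 119  84  74  76  83  82  79  79  76  75  80  83  81  80  77  75  78  85  85  84  66  47  63
18 129 129 126 113 108 110 114 111 107 109 108 109 113 113 109 108 108 109 110 113 116 112  86  48  64
22 128 130 126 110 111 130 133 137 139 136 136 137 139 139 140 136 137 133 130 123 123 113  84  47  64
26 127 132 124  89  85 117 122 150 158 145 152 155 157 155 159 157 154 152 138 114 106  87  68  46  64
30 127 133 127  77  67 119 140 152 145 125 133 149 165 166 166 165 156 162 157 141 102  63  62  47  61
34 129 135 134  87  64 121 159 130 100  75  82 107 147 166 166 155 129 139 156 169 124  67  68  48  61
38 130 136 140  99  64 130 162  97  43  27  28  53 111 165 158 117  77  75 131 169 132  69  72  52  62
42 131 136 138 111  70 141 155  76  16   5   7  27  88 158 153  61  17  22 102 164 119  70  72  55  63
46 134 136 139 119  71 136 154  77  24   9   9  39  94 155 159  77  21  38 107 165 110  69  70  57  63
50 136 136 139 125  74 119 159 107  58  41  41  73 122 160 165 130 104 110 143 165 111  67  69  60  61
54 137 137 138 130  
[... 1181 characters left out ...]
89 152 125  56  42  44  42  49 100 157 138  45  39  46 119 157 100  85 126 128 123
46  85  65 107 130  78 155 146  71  45  44  46  64 135 158 159 111  79  98 147 154  86  89 130 127 120
50  85  63 105 132  86 148 159 128  84  68  80 112 158 156 156 156 151 156 157 157  96  87 128 126 119
54  85  68 108 129  96 158 148 158 149 144 151 157 156 155 154 155 155 155 147 142  99  85 123 124 122
58  85  64  64  78  64 114 122 150 150 153 150 146 148 145 153 148 141 151 138 125  73  80 128 122 122
62  85  66  87 120 125 128 123 119 124 133 122 122 114 123 131 120 119 119 123 127 121 115 125 121 126
66  85  65 106 121 116 124 117 123 122 116 125 119 121 121 116 118 125 119 118 119 116 129 122 121 126
```

Both views show the housing at x -30 to +30 and y 20 to 60 in the vise frame, square to the jaws and clamped. Handing in.

```bash
python3 -c "
from station import r
print(r.finish_job())"
```

```text
the job is handed in; nothing more can be done
None
```

The housing is clamped flat, centred and square in the vise, with the crank stopped at about 12 N, the gripper clear, and the job handed in after about 22 s; the hand-in call returned no verdict.

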